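# Put the digital caliper back in its hinged case

## Task

The soil aggregates have been measured, so put the digital caliper away: open the lid of its flat case wide, lay the caliper flat, face up, in its shaped recess in the foam without dropping it, then close the lid fully. Leave the two sample tins and the sieve where they are.

Things in the scene. Friction and masses are not known exactly. Their poses are not given: they have to be found in the camera images.
- case: Base of the caliper case, fixed to the bench: flat grey plastic tray 112 mm wide (x), 264 mm long (y), 26 mm high. Origin: centre of its underside; z up, x from the front (tab side) to the hinge side. Black foam fills it to 24 mm above the bench, with a recess of the caliper's outline, some 4 mm spare all round, pale grey floor 14 mm above the bench; jaws' end at +y, long jaws' part to -x (front).
- case_seat (a point): Where caliper_grip lies when the caliper is home in the recess: case frame (4, 52, 21) mm. Axes as the case; the caliper's axes then point the same way. Either side of the caliper's slider the foam is cut away for fingers: this well reaches 42 mm each way in x from here and is 44 mm long in y, floor also 14 mm above the bench.
- case_lid (a joint): Angle of the lid: 0 shut, grows as it opens upwards and back about the hinge along the case's far long edge; stop at 1.95 rad. Starts shut or a little ajar (up to 0.25). The hinge is stiff: the lid stays at any angle where it is left and takes about 1 to 2 N at the tab to move.
- case_lid_hinge (a point): On the hinge axis, middle of the case's far (+x) top edge: case frame (56, 0, 26) mm; the axis runs along the case's y. The grey plastic lid is a shell 112 mm deep, 264 mm long, 14 mm high (its rim at the hinge's height; flat outer top about 40 mm above the bench when shut). Axes turn with the lid, and match the case's when shut.
- case_tab (a point): Pull tab in the middle of the lid's front edge: plate 40 mm wide (y), 7 mm thick, sticking out 32 mm. The point is 16 mm out from the lid's front edge, half-way through the thickness: (-128, 0, 5.5) mm from the hinge in the lid's axes, which turn with the lid; 31.5 mm above the bench when shut. Can be pinched across its 40 mm width (it then turns between the fingers) or lifted from below.
- caliper_grip (a point): Centre of the slider (dark block with display) of the digital caliper, half-way up, 7 mm above what it lies on. The slider is 30 mm wide (x), 70 mm long (y), 15 mm high: grasp it across its 30 mm width. z up out of the display; y along the beam towards the jaws; the long jaws point to -x, the short ones to +x. It balances about 10 mm to the -y side of here.
- caliper_jaw (a point): Tips of the long outside jaws of the caliper: (-47, 50, -4) mm from caliper_grip in its axes.
- caliper: The digital caliper as a whole: rigid (locked shut), steel, about 170 g, lying face up. Origin at its underside, 7 mm below caliper_grip, same axes. 235 mm long: from y = 65 mm (jaws' end) to y = -170 mm (beam end); at the jaws from x = -48 to +24 mm. Beam 16 mm wide, 4 mm thick, its underside 1 mm up.
- tin_full: Small aluminium tin full of brown soil aggregates, 74 mm across, 34 mm high (about 46 mm to the top of the heap), standing loose beyond the work; origin at its underside. To be left alone.
- tin_empty: The same tin, empty, standing loose; origin at its underside. To be left alone.
- sieve: Round steel test sieve, 100 mm across, 40 mm high, standing loose beyond the work; origin at its underside. To be left alone.
Things that resemble listed ones, but are neither listed nor needed, are in the scene too. Of the things like the caliper, leave any that is yellow; of the rest the larger one is meant.

How it is judged (in metres and radians):
On the way, in this order (a step that is already met when the one before it is completed fails the run):
1. the lid is opened wide (beyond 1.2 rad) (value of joint case_lid above 1.2 rad), for 0.2 s.
2. the caliper lies home in its recess, let go, with the lid still open (x of caliper_grip in the frame of case_seat between -0.008 and 0.008 m and y of caliper_grip in the frame of case_seat between -0.008 and 0.008 m and z of caliper_grip in the frame of case_seat between -0.003 and 0.003 m and angle between the y axis of caliper_grip and the y axis of case, either way round below 0.08 rad and angle between caliper_grip's own z axis and vertical below 0.05 rad and y of caliper_jaw in the frame of case above 0.08 m and x of caliper_jaw in the frame of case below -0.03 m and linear speed of caliper below 0.01 m/s and value of joint case_lid above 0.8 rad and contact force between the fingers and caliper below 0.1 N), for 0.2 s.
At the end, for the whole second after the job is handed in: The caliper lies flat, face up, in its recess, jaws at the jaw end (within 8 mm and 0.08 rad of home, not more than 3 mm high), at rest, and the lid is shut (within 0.04 rad, about 4 mm at the front edge) (x of caliper_grip in the frame of case_seat between -0.008 and 0.008 m and y of caliper_grip in the frame of case_seat between -0.008 and 0.008 m and z of caliper_grip in the frame of case_seat between -0.003 and 0.003 m and angle between the y axis of caliper_grip and the y axis of case, either way round below 0.08 rad and angle between caliper_grip's own z axis and vertical below 0.05 rad and y of caliper_jaw in the frame of case above 0.08 m and x of caliper_jaw in the frame of case below -0.03 m and linear speed of caliper below 0.01 m/s and value of joint case_lid below 0.04 rad); the robot touches nothing.
It fails at once if a sample tin or the sieve is moved by more than 25 mm or tipped (distance of any of tin_full, tin_empty, sieve from where it was at the start of the episode above 0.025 m or angle between any of tin_full, tin_empty, sieve's own z axis and vertical above 0.3 rad).
It fails at once if the caliper is dropped (moving faster than 0.5 m/s with no finger on it) (linear speed of caliper above 0.5 m/s and contact force between the fingers and caliper below 0.05 N).
It also fails if it takes over 72 s, if anything falls off the work surface, if the arm or the gripper's body presses on something with over 40 N, if the wrist force passes 120 N, or if a joint passes its speed limit or range.

## Robot

A 6-joint arm with a two-finger parallel gripper is mounted at the origin on the work surface. World frame = base frame: x ahead of the robot, y to its left, z up, the work surface at z = 0. Lengths are in m, angles in degrees, forces in N, time in s.
With the tool pointing down it reaches from about 0.35 to 0.875 m from the base axis. Payload 4.2 kg.
Tool frame: the origin (TCP) lies at the centre of the arm's flange, where the gripper is bolted on; the fingertips stand 182 mm ahead of it and the grasp point (between the pads) lies 164 mm ahead of it (r.nose_length is the distance from the TCP to the fingertips, in m); z points along the fingers, y is the line along which they close (so a half turn about z gives the same grasp; the last joint's range is limited). The gripper opens to 87 mm and grips with 3 to 60 N. Pads are 19 mm wide; open, the fingers measure 117 mm over their backs; the gripper's body (75 mm by 190 mm) begins 51 mm behind the grasp point.
Start: joints at [14.817, 22.042, 0.453, 0, -68.411, -14.817], TCP at [0.625, 0, 0.405] pointing down, gripper open.
Joint ranges: [-179.83, 179.83], [-69.29, 118.12], [-61.27, 80.66], [-181.25, 117.63], [-171.15, -9.14], [-177.46, 177.46]. Speed limits (degrees/s): [159.86, 159.86, 180, 180, 180, 180].

## Interface

Orientations are given as a 3x3 rotation matrix whose columns are the frame's x, y, z axes.
In Python, from station import r, vision gives the robot as it stands. The module is installed in compiled form; this text tells all that it offers.
- The arm moves only by the shell command python3 -m creep 'ROWS'. ROWS is JSON, a list of rows, each a list of 7 numbers: the opening, from -1 (shut) to 1 (fully open), then the shift along the tool's x, y, z in mm, then the turn, a rotation vector about the tool's x, y, z in degrees. A call has 1 to 8 rows; each row is the pose to reach, as a shift and turn from the pose commanded when the call began, along the tool's axes at that moment; what a row does not reach only later rows make up. A row lasts 1/12 s, in which the tool goes at most 41.7 mm and 7.16 degrees, less where a joint would pass 70% of its speed; a pose out of reach is approached as far as the arm can. A call with a gripper value outside its range is refused whole. The fingers move at their own pace and stop on an object; the grip force is fixed at half the most. Time passes only in rows, so rows that repeat a pose let the fingers close. It gives the time, the measured TCP pose, the force, the opening and the grip force at its end, in the units of the state.
- r.sense(): the state, without advancing time (a new reading comes with each control period).
- vision.capture(name): name is "scene" or "side" or "wrist"; returns (picture, depth): 480x640x3 uint8, red, green, blue; 480x640 float32, m along the optical axis (not along the pixel's ray), 0 where there is no reading.
- vision.camera_model(name): a dict with "vertical_fov" (degrees; the focal length in pixels is half the picture's height over the tangent of half this angle, whatever the lens; pixels are square), "cx", "cy" (the principal point, pixels), "extrinsics" (4x4, takes a point from camera to world coordinates); the wrist camera has in their place "mount" (4x4, takes a point from camera to tool coordinates, whose origin is the TCP and whose axes are the flange's). Camera axes: x right, y down, z forward; pixel columns grow to the right and rows downward; lengths in m; the calibration is good to about 2 mm. A picture is of the moment at which its call begins: read the wrist's pose just before it. camera_model takes no time and is no camera call.
- r.finish_job(): hands the job in; it is judged then, once.
Trained networks look in the newest picture that a camera, given by its name, has taken for a name from the list of things; names that differ only in an ending like _2 or _b are one class to them, and where a whole thing is asked for, a point or a joint stands for the part that bears it (a point fixed in the world has none). Each returns a list of dicts, best first, with "conf" (0 to 1); they miss things now and then, are a little off and sometimes report something else, mostly with a low value. They report only what shows in the picture. A call takes as long as a camera call. They do not tell look-alikes from the thing itself.
- vision.find_in(camera, thing): "uv" ([column, row] in pixels, amid what is visible of it).
- vision.cut_out(camera, thing): "region" (480x640 bool, what is visible of it) and "uv" ([column, row] in pixels, amid what is visible of it).
The state is a dict: "time_s": time; "joints": joint angles; "joint_velocities": joint speeds; "effort": joint torques, N m; "tcp_pos": TCP position; "ee_rot": TCP orientation; "wrist_force": force on the tool from outside, world axes, zero at the start; "moment": the same for the moment, N m; "gripper_width": opening from 0.0 (shut) to 1.0 (fully open); "gripper_force": force on a finger pad.
Only numpy, scipy, OpenCV 4.12 (cv2) and the standard library are available. Lean on these libraries where they do the work, as an engineer would, in place of code of your own. Each camera call takes 0.05 s, during which the arm holds its last target. There are 200 camera calls.

## Working session

There is one attempt and no reset: what is moved stays moved. The work goes in short steps, Python scripts to look and compute and a shell command to move; the robot and the scene stay as the last step left them, time stands still between calls to the robot, and variables do not carry over. Pictures are saved under pics/ and viewed, at most 10 in all, crops included, and the job is handed in when it is done.

```bash
mkdir -p pics
cat > h.py <<'E'
import numpy as np, cv2
from station import r, vision
def cap(name):
    s=r.sense(); pic,d=vision.capture(name); m=vision.camera_model(name)
    if 'extrinsics' in m: T=np.array(m['extrinsics'])
    else:
        W=np.eye(4); W[:3,:3]=np.array(s['ee_rot']); W[:3,3]=s['tcp_pos']; T=W@np.array(m['mount'])
    f=240/np.tan(np.radians(m['vertical_fov'])/2)
    v,u=np.mgrid[:480,:640]
    P=np.stack([(u-m['cx'])/f*d,(v-m['cy'])/f*d,d],-1)@T[:3,:3].T+T[:3,3]
    P[d==0]=np.nan
    return pic,d,P,T,f,m
def save(n,pic,x=None):
    if x: pic=pic[x[1]:x[3],x[0]:x[2]]
    cv2.imwrite('pics/'+n,cv2.cvtColor(pic,cv2.COLOR_RGB2BGR))
E
python3 - <<'E'
from h import *
np.set_printoptions(precision=4,suppress=True)
ims=[]
for c in ['scene','side','wrist']:
    pic,d,P,T,f,m=cap(c); ims.append(pic); np.savez('/tmp/'+c,pic=pic,P=P,T=T)
    print(c,T.tolist() if 0 else T[:3,3],f)
    for t in ['case','case_tab','caliper','caliper_grip','tin_full','tin_empty','sieve']:
        for o in vision.cut_out(c,t)[:4]:
            g=P[o['region']]; print(t,round(o['conf'],2),np.round(o['uv']),np.nanmedian(g,0),o['region'].sum())
top=np.hstack(ims[:2]); 
save('a.png',cv2.resize(np.vstack([np.hstack(ims[:2]),np.hstack([ims[2],ims[2]*0])]),(800,600)))
E
```

```text
scene [1.2891 0.1786 0.6957] 443.99579655559495
case 0.61 [438. 266.] [0.5431 0.1871 0.0475] 6656
case_tab 0.9 [436. 262.] [0.5313 0.1871 0.0498] 5622
caliper 0.61 [267. 236.] [ 0.5437 -0.2108  0.0055] 843
caliper 0.61 [291. 200.] [ 0.356  -0.2251  0.0041] 384
caliper 0.6 [151. 260.] [ 0.7031 -0.4311  0.006 ] 1014
caliper_grip 0.91 [151. 261.] [ 0.7054 -0.4313  0.006 ] 984
caliper_grip 0.83 [262. 238.] [ 0.5424 -0.2125  0.0056] 849
caliper_grip 0.66 [298. 197.] [ 0.348  -0.212   0.0051] 243
tin_full 0.64 [415. 346.] [0.76   0.1821 0.0334] 1263
tin_empty 0.94 [315. 324.] [ 0.7471 -0.0062  0.0141] 1141
sieve 0.78 [234. 301.] [ 0.7524 -0.1919  0.0126] 2065
side [0.4346 0.7157 0.5334] 518.3191086111922
case 0.65 [304. 367.] [0.5172 0.2359 0.0484] 14117
case_tab 0.92 [309. 354.] [0.5196 0.2166 0.0502] 12136
caliper 0.96 [279. 179.] [ 0.6819 -0.4189  0.003 ] 616
caliper 0.91 [419. 229.] [ 0.3481 -0.2085  0.003 ] 441
caliper 0.88 [332. 229.] [ 0.5336 -0.1785  0.0037] 808
caliper_grip 0.86 [275. 176.] [ 0.6863 -0.4202  0.0032] 582
caliper_grip 0.85 [421. 231.] [ 0.3483 -0.2108  0.0023] 571
caliper_grip 0.67 [330. 230.] [ 0.5326 -0.1759  0.0038] 766
tin_full 0.88 [149. 340.] [0.7458 0.1966 0.0309] 1963
tin_empty 0.93 [188. 269.] [ 0.7619 -0.0133  0.0179] 1214
sieve 0.76 [218. 217.] [ 0.761  -0.1919  0.0181] 1777
wrist [ 0.6247 -0.0697  0.3842] 384.5310646260223
case 0.76 [414. 281.] [0.5383 0.0679 0.0454] 7846
case_tab 0.96 [411. 284.] [0.5402 0.075  0.0469] 6252
caliper 0.75 [170.  18.] [ 0.7576 -0.1612  0.0058] 4379
caliper 0.67 [446.  23.] [ 0.5146 -0.1602  0.0046] 2654
caliper_grip 0.57 [444.  22.] [ 0.5146 -0.1604  0.0046] 2673
caliper_grip 0.22 [218. 365.] [0.7344 0.1674 0.0345] 1844
tin_full 0.98 [215. 366.] [0.7343 0.1678 0.0347] 1764
tin_empty 0.59 [182. 198.] [ 0.7653 -0.0006  0.0069] 5053
sieve 0.89 [170.  17.] [ 0.758  -0.1611  0.0058] 4401
```

View pics/a.png

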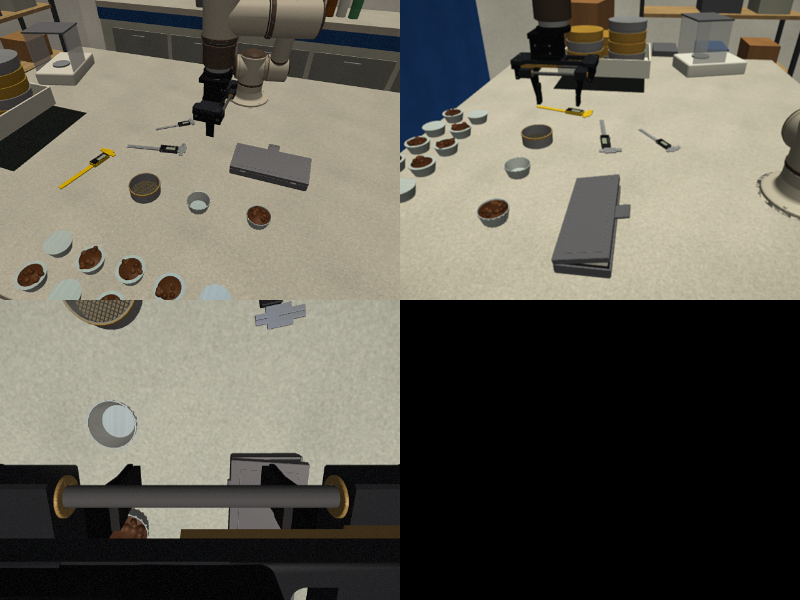

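Run:
```python
from h import *
np.set_printoptions(precision=4,suppress=True)
out=[]
for c in ['scene','side']:
    z=np.load(f'/tmp/{c}.npz'); P=z['P'];pic=z['pic']
    x,y,h=P[...,0],P[...,1],P[...,2]
    for nm,b in [('big',(.42,.66,-.36,-.06)),('small',(.28,.42,-.32,-.1))]:
        # caliper by colour contrast to bench + box
        g=pic.astype(int); m=(x>b[0])&(x<b[1])&(y>b[2])&(y<b[3])&(h<.04)
        bench=np.median(g[m],0); mm=m&(np.abs(g-bench).sum(-1)>70)
        rect=cv2.minAreaRect(np.stack([x[mm],y[mm]],-1).astype(np.float32)*1000)
        print(c,nm,mm.sum(),rect, 'hmax',np.percentile(h[mm],[50,95]))
        dk=mm&(h>.0095); print(' high',dk.sum(),cv2.minAreaRect(np.stack([x[dk],y[dk]],-1).astype(np.float32)*1000))
    m=(x>.38)&(x<.68)&(y>.0)&(y<.42)&(h>.02)&(h<.09)
    Q=P[m]
    top=Q[Q[:,2]>.036]
    print('lid',len(top),cv2.minAreaRect((top[:,:2]*1000).astype(np.float32)),np.percentile(top[:,2],[2,50,98]))
    A=np.c_[top[:,:2],np.ones(len(top))]; k=np.linalg.lstsq(A,top[:,2],rcond=None)[0]
    for _ in range(5):
        e=np.abs(A@k-top[:,2])<.003; k=np.linalg.lstsq(A[e],top[e,2],rcond=None)[0]
    print(' plane',k,e.sum(),cv2.boxPoints(cv2.minAreaRect((top[e][:,:2]*1000).astype(np.float32))).tolist(), np.degrees(np.arctan(np.hypot(*k[:2]))))
z=np.load('/tmp/scene.npz')['pic'][180:280,180:340]; w=np.load('/tmp/side.npz')['pic'][180:280,290:450]
w2=np.load('/tmp/side.npz')['pic'][260:460,220:420]
save('b.png',np.hstack([cv2.resize(np.vstack([z,w]),(480,600),interpolation=2),cv2.resize(w2,(320,600))]))
```

```text
scene big 808 ((523.7144165039062, -242.86819458007812), (201.6226043701172, 160.55174255371094), 72.45106506347656) hmax [0.0056 0.0162]
 high 265 ((534.2725219726562, -203.37799072265625), (34.55990982055664, 69.58851623535156), 9.782247543334961)
scene small 354 ((349.86865234375, -216.90155029296875), (110.04096221923828, 218.79696655273438), 8.890320777893066) hmax [0.0041 0.0121]
 high 79 ((346.3491516113281, -214.62632751464844), (26.06525421142578, 51.766563415527344), 36.596832275390625)
lid 5321 ((509.33416748046875, 181.53485107421875), (263.7945861816406, 146.22769165039062), 89.96542358398438) [0.0381 0.0505 0.0615]
 plane [-0.1977 -0.0012  0.1549] 4917 [[440.88824462890625, 313.3652648925781], [440.99310302734375, 49.63333511352539], [582.5023193359375, 49.689605712890625], [582.3974609375, 313.4215393066406]] 11.185896753960654
side big 829 ((486.5609436035156, -254.1380615234375), (145.02676391601562, 225.8438262939453), 6.154738903045654) hmax [0.0036 0.0138]
 high 261 ((534.9865112304688, -201.664306640625), (30.19368553161621, 71.40691375732422), 11.664692878723145)
side small 572 ((353.8766784667969, -253.57763671875), (63.51482391357422, 174.0570526123047), 34.01981735229492) hmax [0.0023 0.0101]
 high 55 ((346.29205322265625, -211.4489288330078), (22.335708618164062, 49.62211227416992), 38.80752944946289)
lid 11837 ((509.1844787597656, 183.107177734375), (142.8235321044922, 266.5363464355469), 0.20615464448928833) [0.0383 0.0505 0.0601]
 plane [-0.199  -0.0004  0.1543] 10608 [[450.70208740234375, 316.0957336425781], [451.20977783203125, 49.78513717651367], [580.8358764648438, 50.032257080078125], [580.3281860351562, 316.3428649902344]] 11.25496836340587
```

View pics/b.png

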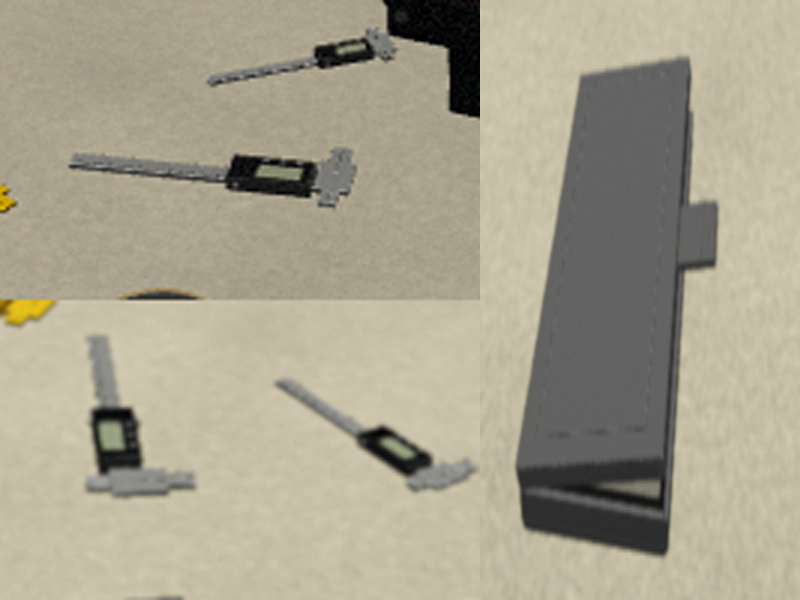

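Things that could be taken for the caliper, in scene-camera pixels: the yellow one (151,260), which is to be left, the larger grey one (267,236) and the small grey one (291,200). The close crop confirms the larger grey one. Its jaws point to +y and it is yawed about 10.7°. The lid is ajar about 0.197 rad.

```bash
python3 -c "
from station import r
s=r.sense();print(s['ee_rot'],s['tcp_pos'],s['gripper_width'],r.nose_length)"
```

```text
[[ 1.40682930e-05 -1.00000000e+00  9.05867332e-06]
 [-1.00000000e+00 -1.40682002e-05  1.02510463e-05]
 [-1.02509188e-05 -9.05881753e-06 -1.00000000e+00]] [6.24982561e-01 2.79015251e-05 4.04748142e-01] 0.9997540253196001 0.1822
```

```bash
python3 -m creep '[[1,-182,172,60,0,0,45],[1,-182,172,60,0,0,45],[1,-182,172,60,0,0,45],[1,-182,172,60,0,0,45],[1,-182,172,60,0,0,45],[1,-182,172,60,0,0,45],[1,-182,172,60,0,0,45],[1,-182,172,60,0,0,45]]'
python3 -m creep '[[1,0,0,45,0,0,45],[1,0,0,45,0,0,45],[1,0,0,45,0,0,45],[1,0,0,45,0,0,45],[1,0,0,45,0,0,45],[1,0,0,45,0,0,45],[1,0,0,45,0,0,45],[1,0,0,45,0,0,45]]'
python3 - <<'E'
from h import *
pic,d,P,T,f,m=cap('wrist')
for o in vision.cut_out('wrist','case_tab')[:2]: print(o['conf'],o['uv'])
h=P[...,2]; 
Q=P[(P[...,0]>.42)&(P[...,0]<.462)&(h>.03)&(h<.08)&(P[...,1]>.1)&(P[...,1]<.26)]
print(len(Q),np.nanpercentile(Q,[3,50,97],axis=0) if len(Q) else '')
print(r.sense()['joints'])
save('c.png',pic)
E
```

```text
time_s: 1.87
tcp_pos: [0.4502, 0.1838, 0.3439]
ee_rot: [[-0.706, -0.708, -0.002], [-0.708, 0.706, -0.001], [0.002, 0.001, -1.0]]
wrist_force: [-0.6, -0.3, 0.3]
gripper_width: 1.0
gripper_force: 0.0
time_s: 2.53
tcp_pos: [0.4534, 0.1819, 0.3]
ee_rot: [[-1.0, 0.0, 0.001], [0.0, 1.0, 0.0], [-0.001, 0.0, -1.0]]
wrist_force: [0.1, 0.4, -0.0]
gripper_width: 1.0
gripper_force: 0.0
0.66 [314.5, 286.8]
2808 [[0.43574449 0.16220742 0.05697005]
 [0.44739167 0.18078435 0.05993049]
 [0.46108353 0.19935952 0.06279229]]
[ 4.09598066e+01  1.51395878e+01 -2.67660832e+01  1.13321937e-02
 -4.80677191e+01 -1.30896107e+02]
```

View pics/c.png

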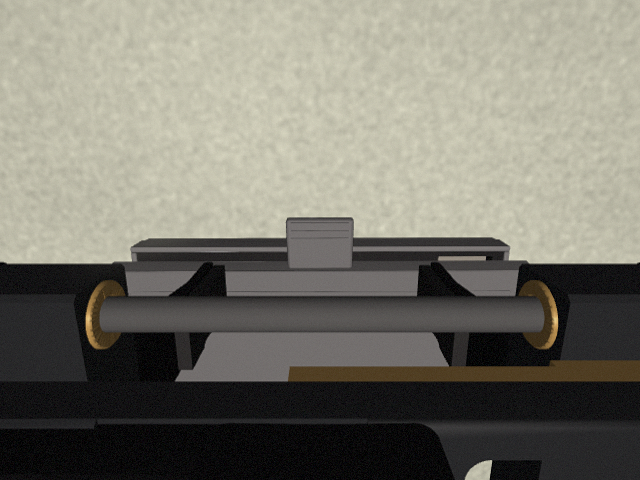

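The wrist view shows the tab at columns 288–352, rows 218–268, centred between the fingers. I'll descend and pinch it.

```bash
python3 -m creep '[[1,0,-1,36,0,0,0],[1,0,-1,72,0,0,0],[1,0,-1,72,0,0,0],[-1,0,-1,72,0,0,0],[-1,0,-1,72,0,0,0],[-1,0,-1,72,0,0,0],[-1,0,-1,72,0,0,0],[-1,0,-1,72,0,0,0]]'
python3 -m creep '[[-1,0,0,0,0,0,0],[-1,0,0,0,0,0,0],[-1,0,0,0,0,0,0]]'
python3 - <<'E'
import numpy as np
H=np.array([577.6,26]);
def p(a): return H+[-128*np.cos(a)+5.5*np.sin(a),128*np.sin(a)+5.5*np.cos(a)]
p0=p(.197)
for a in np.arange(.3,1.96,.15): print(round(a,2),np.round(p(a)-p0,1))
print(np.round(p(1.93)-p0,1),p0)
E
```

```text
time_s: 3.3
tcp_pos: [0.4533, 0.1813, 0.2293]
ee_rot: [[-1.0, -0.0, 0.003], [-0.0, 1.0, 0.002], [-0.003, 0.002, -1.0]]
wrist_force: [0.5, -0.2, -0.8]
gripper_width: 0.701
gripper_force: 0.0
time_s: 3.55
tcp_pos: [0.453, 0.181, 0.2281]
ee_rot: [[-1.0, -0.0, 0.0], [-0.0, 1.0, 0.0], [-0.0, 0.0, -1.0]]
wrist_force: [0.6, 0.4, 0.6]
gripper_width: 0.481
gripper_force: 0.0
0.3 [ 3.8 12.6]
0.45 [11.6 30.2]
0.6 [21.9 46.4]
0.75 [34.5 60.8]
0.9 [49.2 73.2]
1.05 [65.5 83.3]
1.2 [83.2 90.8]
1.35 [101.8  95.7]
1.5 [120.9  97.6]
1.65 [140.1  96.7]
1.8 [158.9  93. ]
1.95 [176.9  86.4]
[174.6  87.5] [453.15225897  56.44683487]
```

```bash
python3 -m creep '[[-1,0,0,0,0,0,0],[-1,0,0,0,0,0,0],[-1,-4,0,-12.6,0,0,0],[-1,-7,0,-21,0,0,0],[-1,-11.6,0,-30,0,0,0],[-1,-16,0,-38,0,0,0],[-1,-22,0,-46.5,0,0,0],[-1,-22,0,-46.5,0,0,0]]'
python3 -m creep '[[-1,-6,0,-7,0,0,0],[-1,-13,0,-14,0,0,0],[-1,-20,0,-21,0,0,0],[-1,-27,0,-27,0,0,0],[-1,-35,0,-32,0,0,0],[-1,-43.5,0,-37,0,0,0],[-1,-52,0,-41,0,0,0],[-1,-61,0,-44,0,0,0]]'
```

```text
time_s: 4.22
tcp_pos: [0.4755, 0.1809, 0.2753]
ee_rot: [[-1.0, 0.0, 0.0], [0.0, 1.0, -0.0], [-0.0, -0.0, -1.0]]
wrist_force: [-0.6, -0.7, -0.4]
gripper_width: 0.456
gripper_force: 30.0
time_s: 4.88
tcp_pos: [0.5367, 0.1809, 0.319]
ee_rot: [[-1.0, 0.0, -0.001], [0.0, 1.0, -0.0], [0.001, -0.0, -1.0]]
wrist_force: [-2.5, 1.6, 1.1]
gripper_width: 0.452
gripper_force: 30.0
```

```bash
python3 -m creep '[[-1,-9,0,-2.7,0,0,0],[-1,-18.6,0,-4.9,0,0,0],[-1,-28,0,-6.2,0,0,0],[-1,-37.7,0,-6.8,0,0,0],[-1,-47,0,-6.6,0,0,0],[-1,-57,0,-5.9,0,0,0],[-1,-66,0,-4.3,0,0,0],[-1,-75.7,0,-2.2,0,0,0]]'
python3 -m creep '[[-1,-6,0,2,0,0,0],[-1,-12,0,3.5,0,0,0],[-1,-14,0,4.5,0,0,0],[-1,-14,0,4.5,0,0,0]]'
```

```text
time_s: 5.55
tcp_pos: [0.6134, 0.1811, 0.3218]
ee_rot: [[-1.0, -0.001, 0.004], [-0.001, 1.0, 0.001], [-0.004, 0.001, -1.0]]
wrist_force: [-1.5, 0.6, 5.4]
gripper_width: 0.453
gripper_force: 30.0
time_s: 5.88
tcp_pos: [0.6278, 0.1811, 0.317]
ee_rot: [[-1.0, -0.0, 0.005], [-0.0, 1.0, 0.001], [-0.005, 0.001, -1.0]]
wrist_force: [0.4, -0.9, 4.4]
gripper_width: 0.452
gripper_force: 30.0
```

```bash
python3 -m creep '[[1,0,0,0,0,0,0],[1,0,0,0,0,0,0],[1,0,0,0,0,0,0],[1,0,0,-5,0,0,0],[1,0,0,-35,0,0,0],[1,0,0,-70,0,0,0],[1,0,-30,-70,0,0,-7],[1,20,-70,-70,0,0,-14]]'
python3 - <<'E'
from h import *
for c in ['side','scene']:
    pic,d,P,T,f,m=cap(c)
    x,y,h=P[...,0],P[...,1],P[...,2]
    M=(x>.56)&(x<.70)&(y>.06)&(y<.30)&(h>.05)&(h<.2)
    Q=P[M]
    # fit plane x=a z + b
    if len(Q)>200:
        k=np.polyfit(Q[:,2],Q[:,0],1)
        for _ in range(6):
            e=np.abs(np.polyval(k,Q[:,2])-Q[:,0])<.004; k=np.polyfit(Q[e,2],Q[e,0],1)
        print(c,len(Q),e.sum(),k,'angle rad',np.pi/2+np.arctan(k[0]))
save('d.png',pic)
E
```

```text
time_s: 6.55
tcp_pos: [0.6091, 0.1152, 0.3882]
ee_rot: [[-0.968, -0.251, 0.007], [-0.251, 0.968, 0.002], [-0.007, 0.0, -1.0]]
wrist_force: [0.3, -1.3, -1.4]
gripper_width: 0.958
gripper_force: 0.0
side 5288 4422 [0.3126163  0.58135515] angle rad 1.8737871475681174
scene 3593 3074 [0.28559087 0.58701644] angle rad 1.8489818772789612
```

```bash
python3 -m creep '[[0.3,0,0,0,0,0,0]]'; python3 -c "
from station import r
import numpy as np
s=r.sense();R=np.array(s['ee_rot']);p=np.array(s['tcp_pos'])
print(R.T@(np.array([.5347,-.2025,.30])-p)*1000, np.degrees(np.arctan2(R[1,1],R[0,1])))"
```

```text
time_s: 6.73
tcp_pos: [0.6065, 0.1126, 0.3865]
ee_rot: [[-0.971, -0.239, 0.0], [-0.239, 0.971, 0.0], [-0.001, 0.0, -1.0]]
wrist_force: [0.6, 1.5, -0.7]
gripper_width: 0.963
gripper_force: 0.0
[ 145.1767956  -288.72225654   86.42535724] 103.85429184351707
```

View pics/d.png

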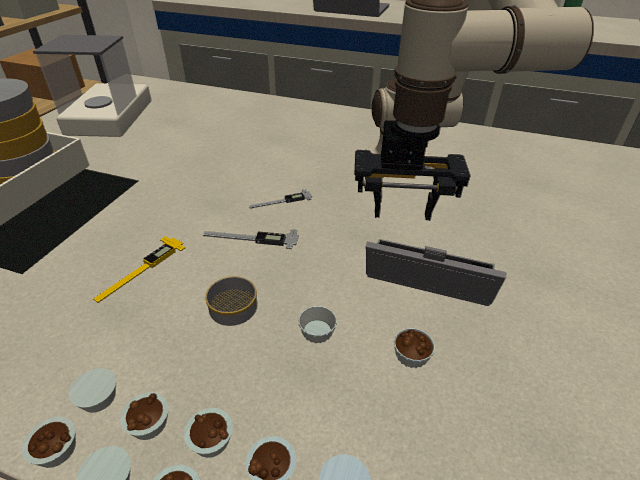

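```bash
python3 -m creep '[[0.3,145,-289,60,0,0,-50],[0.3,145,-289,60,0,0,-50],[0.3,145,-289,60,0,0,-50],[0.3,145,-289,60,0,0,-50],[0.3,145,-289,60,0,0,-50],[0.3,145,-289,60,0,0,-50],[0.3,145,-289,60,0,0,-50],[0.3,145,-289,60,0,0,-50]]'
python3 -m creep '[[0.3,0,0,26,0,0,-37],[0.3,0,0,26,0,0,-37],[0.3,0,0,26,0,0,-37],[0.3,0,0,26,0,0,-37],[0.3,0,0,26,0,0,-37],[0.3,0,0,26,0,0,-37],[0.3,0,0,26,0,0,-37]]'
python3 - <<'E'
from h import *
s=r.sense(); pic,d,P,T,f,m=cap('wrist')
x,y,h=P[...,0],P[...,1],P[...,2]
M=(h>.0105)&(h<.022)&(x>.45)&(x<.62)&(y>-.28)&(y<-.1)
print(M.sum(),cv2.minAreaRect((np.stack([x[M],y[M]],-1)*1000).astype(np.float32)))
for o in vision.cut_out('wrist','caliper'): print(o['conf'],o['uv'])
R=np.array(s['ee_rot']);print(s['joints'],np.degrees(np.arctan2(R[1,1],R[0,1])))
save('e.png',pic)
E
```

```text
time_s: 7.4
tcp_pos: [0.5382, -0.1961, 0.3271]
ee_rot: [[-0.433, -0.901, 0.001], [-0.901, 0.433, -0.0], [-0.0, -0.001, -1.0]]
wrist_force: [1.7, -0.1, -0.6]
gripper_width: 0.655
gripper_force: 0.0
time_s: 7.98
tcp_pos: [0.5384, -0.1948, 0.301]
ee_rot: [[0.189, -0.982, 0.0], [-0.982, -0.189, -0.0], [0.0, -0.0, -1.0]]
wrist_force: [1.2, -0.1, -0.0]
gripper_width: 0.646
gripper_force: 0.0
4006 ((531.972900390625, -205.1925811767578), (30.023826599121094, 70.11591339111328), 11.256165504455566)
0.87 [567.9, 215.9]
0.83 [335.5, 193.6]
[-3.68635719e+00  2.24483673e+01 -1.51637492e+01  1.83143710e-03
 -5.23830281e+01  1.45875543e+01] -169.09768496816972
```

View pics/e.png

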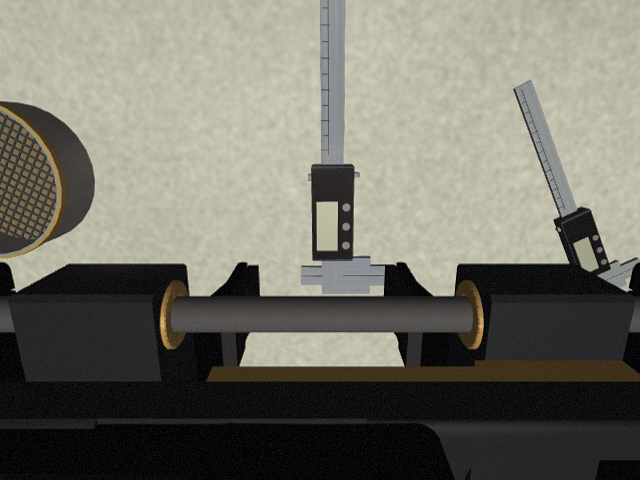

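```bash
python3 -m creep '[[0.3,8,7,30,0,0,0],[0.3,8,7,60,0,0,0],[0.3,8,7,90,0,0,0],[0.3,8,7,115,0,0,0],[0.3,8,7,115,0,0,0],[-1,8,7,115,0,0,0],[-1,8,7,115,0,0,0],[-1,8,7,115,0,0,0]]'
python3 -m creep '[[-1,0,0,0,0,0,0],[-1,0,0,0,0,0,0],[-1,0,0,0,0,0,0],[-1,0,0,0,0,0,0],[-1,0,0,0,0,0,0]]'
```

```text
time_s: 8.75
tcp_pos: [0.5325, -0.2045, 0.1866]
ee_rot: [[0.19, -0.982, 0.001], [-0.982, -0.19, -0.0], [0.0, -0.001, -1.0]]
wrist_force: [-0.1, -0.2, 0.1]
gripper_width: 0.499
gripper_force: 0.0
time_s: 9.17
tcp_pos: [0.5324, -0.2045, 0.1866]
ee_rot: [[0.191, -0.982, 0.0], [-0.982, -0.191, -0.0], [0.0, -0.0, -1.0]]
wrist_force: [-1.4, -0.1, 3.0]
gripper_width: 0.341
gripper_force: 30.0
```

```bash
python3 -m creep '[[-1,0,0,-15,0,0,0],[-1,0,0,-40,0,0,0],[-1,0,0,-80,0,0,0],[-1,-30,-4,-110,0,0,2],[-1,-65,-9,-140,0,0,4],[-1,-100,-12,-170,0,0,6],[-1,-135,-17,-200,0,0,8],[-1,-172,-21,-213,0,0,11]]'
python3 -m creep '[[-1,-38,0,0,0,0,0],[-1,-76,0,0,0,0,0],[-1,-114,0,0,0,0,0],[-1,-152,0,0,0,0,0],[-1,-190,0,0,0,0,0],[-1,-228,0,0,0,0,0],[-1,-266,0,0,0,0,0],[-1,-300,0,0,0,0,0]]'
python3 -m creep '[[-1,0,0,0,0,0,0],[-1,0,0,0,0,0,0]]'
python3 - <<'E'
from h import *
s=r.sense(); ims=[]
for c in ['wrist','side']:
    pic,d,P,T,f,m=cap(c); ims.append(pic); np.savez('/tmp/'+c+'2',pic=pic,P=P,T=T)
save('f.png',cv2.resize(np.vstack(ims),(450,600)) if 0 else cv2.resize(np.hstack(ims),(800,300)))
print(s['ee_rot'])
E
```

```text
time_s: 9.83
tcp_pos: [0.5207, -0.0416, 0.3966]
ee_rot: [[-0.003, -1.0, 0.003], [-1.0, 0.003, 0.0], [-0.0, -0.003, -1.0]]
wrist_force: [1.2, 0.6, -1.2]
gripper_width: 0.338
gripper_force: 30.0
time_s: 10.5
tcp_pos: [0.5204, 0.2597, 0.3934]
ee_rot: [[0.0, -1.0, -0.001], [-1.0, -0.0, -0.0], [0.0, 0.001, -1.0]]
wrist_force: [0.5, -0.7, -0.7]
gripper_width: 0.339
gripper_force: 30.0
time_s: 10.67
tcp_pos: [0.5206, 0.2592, 0.3928]
ee_rot: [[0.002, -1.0, -0.002], [-1.0, -0.002, -0.001], [0.001, 0.002, -1.0]]
wrist_force: [0.3, -0.6, -1.9]
gripper_width: 0.338
gripper_force: 30.0
[[ 0.00246917 -0.9999948  -0.00207421]
 [-0.9999964  -0.00246698 -0.00105967]
 [ 0.00105455  0.00207682 -0.99999729]]
```

View pics/f.png

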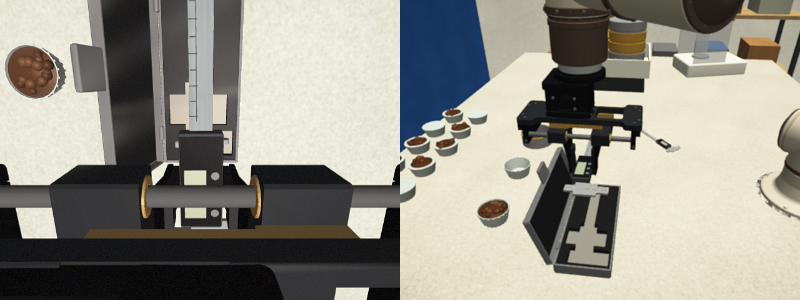

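Run:
```python
from h import *
for c in ['side2','wrist2']:
    z=np.load(f'/tmp/{c}.npz'); P=z['P'];pic=z['pic'].astype(int)
    x,y,h=P[...,0],P[...,1],P[...,2]
    box=(x>.45)&(x<.6)&(y>.03)&(y<.33)
    M=box&(h>.009)&(h<.019)&(pic.min(-1)>110)
    print(c,M.sum(),np.median(h[M]))
    for a in np.arange(.1,.33,.008):
        k=M&(y>=a)&(y<a+.008)
        if k.sum()>10: print(' %.3f'%(a+.004),k.sum(),np.round(np.percentile(x[k],[1,99])*1000,1))
    for a in np.arange(.465,.59,.008):
        k=M&(x>=a)&(x<a+.008)
        if k.sum()>10: print(' x%.3f'%(a+.004),k.sum(),np.round(np.percentile(y[k],[1,99])*1000,1))
    C=box&(h>.0245)&(h<.029)&(x<.58); 
    if C.sum()>20: print('rim',C.sum(),np.nanpercentile(P[C],[1,99],axis=0))
    L=(x>.56)&(x<.66)&(y>.06)&(y<.30)&(h>.05)&(h<.13); Q=P[L]
    k=np.polyfit(Q[:,2],Q[:,0],1)
    for _ in range(6):
        e=np.abs(np.polyval(k,Q[:,2])-Q[:,0])<.004; k=np.polyfit(Q[e,2],Q[e,0],1)
    print('lid plane',e.sum(),k)
    if c[0]=='w':
        B=(h>.1)&(h<.26); D=B&(np.abs(x-.52)<.03)
        # held caliper
        S=B&(x>.48)&(x<.57)&(y<.24)
        if S.sum()>50:
            Q=P[S]; print('held',len(Q),np.percentile(Q[:,2],[5,50,95]));
            for a in np.arange(.06,.24,.02):
                k=(Q[:,1]>a)&(Q[:,1]<a+.02)
                if k.sum()>20: print('  %.2f'%(a+.01),np.round(np.percentile(Q[k,0],[2,98])*1000,1),np.round(np.median(Q[k,2])*1000,1))
```

```text
side2 3700 0.01245074346973224
 0.104 42 [516.5 537.3]
 0.112 53 [492.2 537.2]
 0.120 48 [466.4 536.9]
 0.128 54 [516.3 537.2]
 0.136 55 [466.3 536.8]
 0.144 56 [516. 537.]
 0.152 53 [492.1 537.3]
 0.160 58 [494.8 537. ]
 0.168 60 [516.3 536.8]
 0.176 66 [466.2 537. ]
 0.184 66 [515.7 537.1]
 0.192 67 [466.1 537.2]
 0.200 110 [508.8 543.6]
 0.208 130 [466.1 545.2]
 0.216 248 [485.9 566.3]
 0.224 284 [466.1 566.1]
 0.232 278 [485.5 565.5]
 0.240 287 [482.8 566.3]
 0.248 181 [486.4 564.6]
 0.256 140 [465.8 543.8]
 0.264 203 [477.7 550.8]
 0.272 309 [474.6 552. ]
 0.280 322 [475.  552.1]
 0.288 349 [474.8 551.9]
 0.296 85 [465.6 551.4]
 x0.469 47 [ 51.  298.1]
 x0.477 97 [264.9 293.6]
 x0.485 186 [212.7 293.8]
 x0.493 232 [213.3 293.2]
 x0.501 239 [212.8 293.2]
 x0.509 316 [198.2 293.2]
 x0.517 540 [ 84.7 292.8]
 x0.525 634 [ 84.6 292.8]
 x0.533 611 [ 94.5 292.7]
 x0.541 357 [118.  293.1]
 x0.549 234 [212.5 294.1]
 x0.557 116 [213.  246.7]
 x0.565 85 [212.9 245.4]
rim 681 [[0.4661373  0.05242564 0.02450911]
 [0.57991521 0.31508573 0.02854004]]
lid plane 4294 [0.32176834 0.58063882]
wris
[... 232 characters left out ...]
 149 [482.2 564.5]
 0.264 59 [471.9 542.4]
 0.272 114 [471.5 484.9]
 0.280 37 [472.2 478.4]
 0.288 86 [472.  483.7]
 0.296 101 [471.6 483.5]
 0.304 20 [472.7 483.1]
 x0.469 60 [266.1 300.4]
 x0.477 243 [266.2 301.2]
 x0.485 458 [210.9 300.3]
 x0.493 401 [210.9 253.7]
 x0.501 229 [210.9 253.7]
 x0.541 574 [194.9 262.5]
 x0.549 400 [211.2 253.9]
 x0.557 399 [211.2 253.9]
 x0.565 241 [211.3 253.9]
rim 4589 [[0.46414751 0.09224289 0.02451234]
 [0.5798265  0.31067625 0.02877018]]
lid plane 16247 [0.32724888 0.5775715 ]
held 11603 [0.20960305 0.21092475 0.22092613]
  0.15 [512.8 528. ] 210.6
  0.17 [512.6 528. ] 210.6
  0.19 [512.5 527.8] 210.6
  0.21 [512.2 527.6] 210.6
  0.23 [503.7 534.5] 220.1
```

```bash
python3 -m creep '[[-1,7,5,30,1.5,0,0],[-1,14,9.5,60,3.5,0,0],[-1,21,14,90,5,0,0],[-1,27,18.5,115,7,0,0],[-1,27,18.5,133,7,0,0],[-1,27,18.5,133,7,0,0],[-1,27,18.5,133,7,0,0],[-1,27,18.5,133,7,0,0]]'
python3 - <<'E'
from h import *
s=r.sense(); R=np.array(s['ee_rot']); p=np.array(s['tcp_pos']); g=p+R[:,2]*.1796
print('grip',g,'R',R.round(3).tolist(),'shift tool mm',R.T@(np.array([.524,.232,.0275])-g)*1000)
ims=[]
for c in ['wrist','side']:
    pic,d,P,T,f,m=cap(c); ims.append(pic)
    x,y,h=P[...,0],P[...,1],P[...,2]
    if c=='wrist':
        S=(h>.07)&(h<.13)&(x>.48)&(x<.57)&(y<.23)
        for a in np.arange(.08,.23,.02):
            k=S&(y>a)&(y<a+.02)
            if k.sum()>20: print('  %.2f'%(a+.01),np.round(np.percentile(x[k],[2,98])*1000,1),np.round(np.median(h[k])*1000,1))
        M=(x>.45)&(x<.6)&(h>.009)&(h<.019)&(pic.min(-1)>110)
        for a in np.arange(.1,.26,.02):
            k=M&(y>a)&(y<a+.02)
            if k.sum()>20: print('  floor %.2f'%(a+.01),np.round(np.percentile(x[k],[2,98])*1000,1))
        k=M&(x>.55)&(y<.3);print(np.percentile(y[k],[2,98]))
save('g.png',np.hstack([cv2.resize(ims[0],(400,300)),cv2.resize(ims[1][220:460,200:520],(400,300))]))
E
```

```text
time_s: 11.43
tcp_pos: [0.5035, 0.2305, 0.2627]
ee_rot: [[-0.001, -0.992, 0.124], [-1.0, 0.001, 0.002], [-0.002, -0.124, -0.992]]
wrist_force: [0.1, -0.6, -1.0]
gripper_width: 0.342
gripper_force: 30.0
grip [0.52581246 0.23078974 0.08453716] R [[-0.001, -0.992, 0.124], [-1.0, 0.001, 0.002], [-0.002, -0.124, -0.992]] shift tool mm [-1.11277996  8.89528481 56.37040967]
  0.11 [518.4 533.7] 81.6
  0.13 [518.3 533.5] 81.7
  0.15 [518.3 533.4] 81.7
  0.17 [518.1 533.3] 81.8
  0.19 [511.4 537.9] 82.8
  0.21 [499.1 546.4] 91.8
  0.23 [501.4 543. ] 92.9
  floor 0.11 [512.7 523. ]
  floor 0.13 [512.7 522.7]
  floor 0.15 [512.6 522.9]
  floor 0.17 [512.4 522.7]
  floor 0.19 [505.7 522.4]
  floor 0.21 [483.  564.1]
  floor 0.23 [482.4 564.9]
  floor 0.25 [483.9 564.2]
[0.21369556 0.24648272]
```

View pics/g.png

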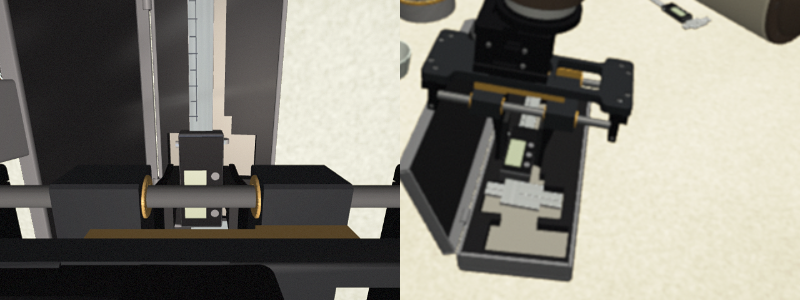

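```bash
python3 -m creep '[[-1,-1,3,10,0,0,0],[-1,-1,4,20,0,0,0],[-1,-1,5.8,28,0,0,0],[-1,-1,5.8,28,0,0,0],[-1,-1,5.8,28,0,0,0]]'
python3 - <<'E'
from h import *
s=r.sense(); R=np.array(s['ee_rot']); p=np.array(s['tcp_pos']); g=p+R[:,2]*.1796
print('grip',g,'shift tool mm',R.T@(np.array([.5235,.232,.0275])-g)*1000)
pic,d,P,T,f,m=cap('wrist'); x,y,h=P[...,0],P[...,1],P[...,2]
S=(h>g[2]-.02)&(h<g[2]+.02)&(np.abs(x-g[0])<.012)
for a in np.arange(.18,.215,.0025):
    k=S&(y>a)&(y<a+.0025)
    if k.sum()>5: print('  %.4f'%(a+.00125),np.round((np.median(h[k])-g[2])*1000,1))
pic,d,P,T,f,m=cap('side'); x,y,h=P[...,0],P[...,1],P[...,2]
S=(h>g[2]-.02)&(h<g[2]+.015)&(x>.46)&(x<.56)&(y>.2)&(y<.32)
Q=P[S&(pic.min(-1)>90)&(h>.03)]; print(len(Q),np.percentile(Q,[1,99],axis=0), 'grip+65=',g[1]+.065)
k=(h>.009)&(h<.019)&(pic.min(-1)>110)&(x>.48)&(x<.55)&(y>.26); print('jaw end floor y',np.percentile(y[k],[1,99]),np.percentile(x[k],[1,99]))
E
```

```text
time_s: 11.95
tcp_pos: [0.5003, 0.2317, 0.2329]
ee_rot: [[0.0, -0.993, 0.122], [-1.0, -0.0, 0.0], [0.0, -0.122, -0.993]]
wrist_force: [-0.5, 0.1, -1.3]
gripper_width: 0.34
gripper_force: 30.0
grip [0.52226785 0.23170205 0.05469101] shift tool mm [-0.29780253  2.09777602 27.13795414]
  0.1812 -2.8
  0.1837 -2.7
  0.1862 -2.7
  0.1888 -2.7
  0.1913 -2.7
  0.1938 -2.7
  0.1963 2.8
  0.1988 7.0
  0.2013 7.3
  0.2038 7.5
  0.2063 7.4
  0.2088 7.3
  0.2113 7.4
  0.2138 7.3
  0.2163 7.4
1305 [[0.47773388 0.22295708 0.04487004]
 [0.54600498 0.29868959 0.0638759 ]] grip+65= 0.2967020461365921
jaw end floor y [0.26473092 0.29427211] [0.48087373 0.54943835]
```

```bash
python3 -m creep '[[-1,0,1,6,0,0,0],[-1,0,1.5,13,0,0,0],[-1,0,2,19,0,0,0],[-1,0,2.1,24,0,0,0],[-1,0,2.1,25.5,0,0,0],[-1,0,2.1,25.5,0,0,0],[-1,0,2.1,25.5,0,0,0]]'
python3 -m creep '[[-1,0,0.1,1,0,0,0],[-1,0,0.2,1.6,0,0,0],[-1,0,0.2,1.6,0,0,0],[-1,0,0.2,1.6,0,0,0]]'
```

```text
time_s: 12.63
tcp_pos: [0.5013, 0.2316, 0.2069]
ee_rot: [[0.0, -0.993, 0.122], [-1.0, -0.0, -0.0], [0.0, -0.122, -0.993]]
wrist_force: [-0.4, -0.2, -2.6]
gripper_width: 0.336
gripper_force: 30.0
time_s: 12.97
tcp_pos: [0.5012, 0.2316, 0.2056]
ee_rot: [[0.0, -0.993, 0.122], [-1.0, 0.0, 0.0], [-0.0, -0.122, -0.993]]
wrist_force: [-0.1, -0.2, -1.6]
gripper_width: 0.342
gripper_force: 30.0
```

```bash
python3 -m creep '[[-1,0,-2.3,0,-0.8,0,0],[-1,0,-4.6,0,-1.5,0,0],[-1,0,-6.2,0,-2,0,0],[-1,0,-6.2,0,-2,0,0],[-1,0,-6.2,0,-2,0,0]]'
python3 -m creep '[[-1,0,-1.5,0,-0.5,0,0],[-1,0,-3.1,0,-1,0,0],[-1,0,-3,1,-1,0,0],[-1,0,-3,2,-1,0,0],[-1,0,-3,2,-1,0,0]]'
```

```text
time_s: 13.38
tcp_pos: [0.5076, 0.2316, 0.2063]
ee_rot: [[-0.0, -0.996, 0.088], [-1.0, 0.0, 0.0], [-0.0, -0.088, -0.996]]
wrist_force: [-0.3, 0.6, -1.9]
gripper_width: 0.341
gripper_force: 30.0
time_s: 13.8
tcp_pos: [0.5104, 0.2315, 0.2042]
ee_rot: [[-0.0, -0.998, 0.069], [-1.0, 0.0, -0.0], [0.0, -0.069, -0.998]]
wrist_force: [-0.4, 0.3, -2.0]
gripper_width: 0.341
gripper_force: 30.0
```

```bash
python3 -m creep '[[-1,0,-2.3,0,-0.7,0,0],[-1,0,-4.6,0,-1.3,0,0],[-1,0,-7,0,-2,0,0],[-1,0,-7,0.8,-2,0,0],[-1,0,-7,0.8,-2,0,0]]'
python3 -m creep '[[-1,0,-3.1,0.5,-1,0,0],[-1,0,-6.2,1,-2,0,0],[-1,0,-6.2,1.5,-2,0,0],[-1,0,-6.2,1.5,-2,0,0]]'
```

```text
time_s: 14.22
tcp_pos: [0.518, 0.2317, 0.2041]
ee_rot: [[-0.0, -0.999, 0.035], [-1.0, 0.0, 0.0], [-0.0, -0.035, -0.999]]
wrist_force: [-0.6, -0.8, -1.1]
gripper_width: 0.338
gripper_force: 30.0
time_s: 14.55
tcp_pos: [0.5224, 0.2311, 0.2022]
ee_rot: [[-0.0, -1.0, -0.004], [-1.0, 0.0, -0.002], [0.002, 0.004, -1.0]]
wrist_force: [-5.5, 1.0, 0.2]
gripper_width: 0.338
gripper_force: 30.0
```

```bash
python3 -m creep '[[-1,0,1.5,0.5,0.5,0,0],[-1,0,3.1,1,1,0,0],[-1,0,3.1,1.4,1,0,0],[-1,0,3.1,1.4,1,0,0]]'
```

```text
time_s: 14.88
tcp_pos: [0.5206, 0.2316, 0.2015]
ee_rot: [[0.0, -1.0, 0.017], [-1.0, -0.0, -0.0], [0.0, -0.017, -1.0]]
wrist_force: [-1.8, -0.7, -1.2]
gripper_width: 0.344
gripper_force: 30.0
```

```bash
python3 -m creep '[[0.0,0,0,0,0,0,0],[0.0,0,0,0,0,0,0],[0.0,0,0,0,0,0,0],[0.0,0,0,0,0,0,0],[0.0,0,0,0,0,0,0],[0.0,0,0,0,0,0,0]]'
python3 -m creep '[[0.0,0,0,-5,0,0,0],[0.0,0,0,-15,0,0,0],[0.0,0,2,-35,0,0,0],[0.0,0,4,-65,0,0,0],[0.0,0,6,-100,0,0,0],[0.0,0,6,-130,-1,0,0],[0.0,0,6,-165,-1,0,0],[0.0,0,6,-165,-1,0,0]]'
python3 - <<'E'
from h import *
ims=[]
for c in ['wrist','side']:
    pic,d,P,T,f,m=cap(c); x,y,h=P[...,0],P[...,1],P[...,2]
    ims.append(pic if c=='wrist' else pic[220:460,200:520])
    S=(h>.025)&(h<.034)&(x>.495)&(x<.555)&(y>.18)&(y<.275)
    print(c,S.sum(),cv2.minAreaRect((np.stack([x[S],y[S]],-1)*1000).astype(np.float32)),np.percentile(h[S],[5,50,95]))
    Q=P[S]; A=np.c_[Q[:,:2],np.ones(len(Q))]; print(np.linalg.lstsq(A,Q[:,2],rcond=None)[0][:2])
    L=(x>.56)&(x<.66)&(y>.06)&(y<.30)&(h>.05)&(h<.13); Q=P[L]
    k=np.polyfit(Q[:,2],Q[:,0],1)
    for _ in range(6):
        e=np.abs(np.polyval(k,Q[:,2])-Q[:,0])<.004; k=np.polyfit(Q[e,2],Q[e,0],1)
    print('lid plane',e.sum(),k,np.pi/2+np.arctan(k[0]))
save('i.png',np.hstack([cv2.resize(q,(400,300)) for q in ims]))
E
```

```text
time_s: 15.38
tcp_pos: [0.5207, 0.2316, 0.2016]
ee_rot: [[0.0, -1.0, 0.017], [-1.0, -0.0, 0.0], [-0.0, -0.017, -1.0]]
wrist_force: [-1.8, 0.3, -1.1]
gripper_width: 0.498
gripper_force: 0.0
time_s: 16.05
tcp_pos: [0.5135, 0.2323, 0.3761]
ee_rot: [[0.002, -1.0, 0.016], [-1.0, -0.002, 0.009], [-0.009, -0.016, -1.0]]
wrist_force: [1.0, 0.5, 0.1]
gripper_width: 0.501
gripper_force: 0.0
wrist 2730 ((522.2810668945312, 223.33604431152344), (85.10672760009766, 53.27054977416992), 88.10806274414062) [0.0266224  0.0283458  0.02964793]
[0.00281799 0.00742346]
lid plane 20893 [0.39683172 0.57623388] 1.9485684505850558
side 891 ((525.4453125, 233.26675415039062), (29.82192039489746, 71.83152770996094), 0.3731902539730072) [0.0257431  0.02737916 0.02899479]
[0.00910917 0.00030776]
lid plane 4656 [0.39462285 0.57907204] 1.9466586484197004
```

View pics/i.png

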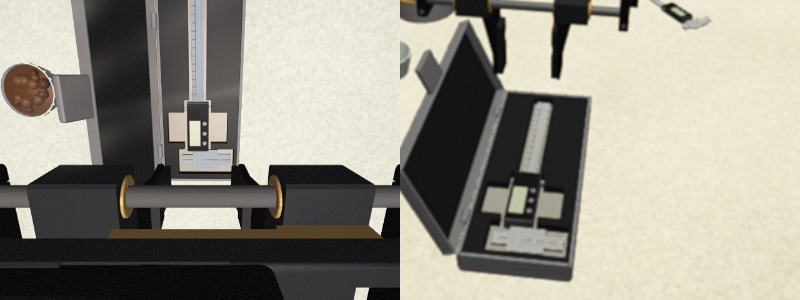

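Caliper home and flat (slider centre 525,233 mm, yaw about 0.4°); the lid is at its stop. I'll take the tab again and swing the lid shut.

```bash
python3 -m creep '[[1,51,-117,-24,0,0,45],[1,51,-117,-24,0,0,45],[1,51,-117,-24,0,0,45],[1,51,-117,-24,0,0,45],[1,51,-117,-24,0,0,45],[1,51,-117,-24,0,0,45],[1,51,-117,-24,0,0,45],[1,51,-117,-24,0,0,45]]'
python3 -m creep '[[1,0,0,0,0,0,45],[1,0,0,0,0,0,45],[1,0,0,0,0,0,45],[1,0,0,0,0,0,45],[1,0,0,0,0,0,45],[1,0,0,0,0,0,45],[1,0,0,0,0,0,45],[1,0,0,0,0,0,45]]'
python3 -c "
from station import r
import numpy as np
s=r.sense();R=np.array(s['ee_rot']);p=np.array(s['tcp_pos'])
print(R.round(4).tolist(),R.T@(np.array([.630,.1815,.3155])-p)*1000)"
```

```text
time_s: 16.82
tcp_pos: [0.6289, 0.1803, 0.3891]
ee_rot: [[-0.708, -0.706, -0.002], [-0.706, 0.708, -0.001], [0.002, 0.001, -1.0]]
wrist_force: [0.2, 0.1, 0.4]
gripper_width: 0.973
gripper_force: 0.0
time_s: 17.48
tcp_pos: [0.6287, 0.1806, 0.3897]
ee_rot: [[-1.0, -0.001, -0.001], [-0.001, 1.0, -0.001], [0.001, -0.001, -1.0]]
wrist_force: [-0.2, -0.1, 0.2]
gripper_width: 0.999
gripper_force: 0.0
[[-1.0, -0.0008, -0.0011], [-0.0008, 1.0, -0.0006], [0.0011, -0.0006, -1.0]] [-1.37836278  0.9481391  74.1858273 ]
```

```bash
python3 -m creep '[[1,-1.4,1,35,0,0,0],[1,-1.4,1,65,0,0,0],[1,-1.4,1,74,0,0,0],[1,-1.4,1,74,0,0,0],[-1,-1.4,1,74,0,0,0],[-1,-1.4,1,74,0,0,0],[-1,-1.4,1,74,0,0,0],[-1,-1.4,1,74,0,0,0]]'
python3 -m creep '[[-1,0,0,0,0,0,0],[-1,0,0,0,0,0,0],[-1,0,0,0,0,0,0],[-1,0,0,0,0,0,0],[-1,0,0,0,0,0,0],[-1,0,0,0,0,0,0]]'
python3 - <<'E'
import numpy as np
H=np.array([577.6,26]);
def p(a): return H+[-128*np.cos(a)+5.5*np.sin(a),128*np.sin(a)+5.5*np.cos(a)]
for a,b in [(1.94,1.35),(1.35,.75),(.75,.35),(.35,-.01)]:
    print(a,b,[[-1]+[-round(v,1) for v in (p(t)-p(a))*[1,1]] for t in np.linspace(a,b,8)[1:]])
E
```

```text
time_s: 18.15
tcp_pos: [0.6304, 0.1816, 0.3174]
ee_rot: [[-1.0, -0.0, 0.002], [-0.0, 1.0, 0.001], [-0.002, 0.001, -1.0]]
wrist_force: [0.1, 0.3, -0.2]
gripper_width: 0.784
gripper_force: 0.0
time_s: 18.65
tcp_pos: [0.6303, 0.1813, 0.3165]
ee_rot: [[-1.0, 0.0, -0.0], [0.0, 1.0, -0.001], [0.0, -0.001, -1.0]]
wrist_force: [0.2, -2.4, 0.4]
gripper_width: 0.456
gripper_force: 30.0
1.94 1.35 [[-1, np.float64(10.1), np.float64(-3.9)], [-1, np.float64(20.4), np.float64(-6.9)], [-1, np.float64(31.0), np.float64(-9.1)], [-1, np.float64(41.7), np.float64(-10.4)], [-1, np.float64(52.5), np.float64(-10.7)], [-1, np.float64(63.3), np.float64(-10.2)], [-1, np.float64(74.0), np.float64(-8.7)]]
1.35 0.75 [[-1, np.float64(10.7), np.float64(2.4)], [-1, np.float64(21.2), np.float64(5.7)], [-1, np.float64(31.3), np.float64(9.9)], [-1, np.float64(41.1), np.float64(15.0)], [-1, np.float64(50.4), np.float64(20.8)], [-1, np.float64(59.1), np.float64(27.5)], [-1, np.float64(67.2), np.float64(34.8)]]
0.75 0.35 [[-1, np.float64(5.1), np.float64(5.3)], [-1, np.float64(9.8), np.float64(10.8)], [-1, np.float64(14.3), np.float64(16.7)], [-1, np.float64(18.3), np.float64(22.7)], [-1, np.float64(22.1), np.float64(29.0)], [-1, np.float64(25.5), np.float64(35.5)], [-1, np.float64(28.4), np.float64(42.2)]]
0.35 -0.01 [[-1, np.float64(2.4), np.float64(6.1)], [-1, np.float64(4.4), np.float64(12.4)], [-1, np.float64(6.1), np.float64(18.8)], [-1, np.float64(7.5), np.float64(25.2)], [-1, np.float64(8.6), np.float64(31.7)], [-1, np.float64(9.3), np.float64(38.3)], [-1, np.float64(9.7), np.float64(44.8)]]
```

```bash
python3 -m creep '[[-1,10,0,-3.9,0,0,0],[-1,20.4,0,-6.9,0,0,0],[-1,31,0,-9.1,0,0,0],[-1,41.7,0,-10.4,0,0,0],[-1,52.5,0,-10.7,0,0,0],[-1,63.3,0,-10.2,0,0,0],[-1,74,0,-8.7,0,0,0]]'
python3 -m creep '[[-1,10.7,0,2.4,0,0,0],[-1,21.2,0,5.7,0,0,0],[-1,31.3,0,9.9,0,0,0],[-1,41.1,0,15,0,0,0],[-1,50.4,0,20.8,0,0,0],[-1,59.1,0,27.5,0,0,0],[-1,67.2,0,34.8,0,0,0]]'
python3 -m creep '[[-1,5.1,0,5.3,0,0,0],[-1,9.8,0,10.8,0,0,0],[-1,14.3,0,16.7,0,0,0],[-1,18.3,0,22.7,0,0,0],[-1,22.1,0,29,0,0,0],[-1,25.5,0,35.5,0,0,0],[-1,28.4,0,42.2,0,0,0]]'
```

```text
time_s: 19.23
tcp_pos: [0.5554, 0.1811, 0.3266]
ee_rot: [[-1.0, -0.001, 0.003], [-0.001, 1.0, -0.0], [-0.003, -0.0, -1.0]]
wrist_force: [2.9, -3.9, 3.0]
gripper_width: 0.455
gripper_force: 30.0
time_s: 19.82
tcp_pos: [0.4869, 0.181, 0.2922]
ee_rot: [[-1.0, -0.001, -0.001], [-0.001, 1.0, -0.001], [0.001, -0.001, -1.0]]
wrist_force: [-4.9, -2.2, 9.0]
gripper_width: 0.454
gripper_force: 30.0
time_s: 20.4
tcp_pos: [0.4577, 0.1809, 0.2483]
ee_rot: [[-1.0, 0.0, -0.005], [0.0, 1.0, -0.001], [0.005, -0.001, -1.0]]
wrist_force: [-6.8, 1.1, 5.1]
gripper_width: 0.455
gripper_force: 30.0
```

```bash
python3 -m creep '[[-1,2.4,0,6,0,0,0],[-1,4.4,0,12.4,0,0,0],[-1,6,0,18.8,0,0,0],[-1,7,0,25,0,0,0],[-1,8,0,31.7,0,0,0],[-1,8.5,0,38,0,0,0],[-1,9,0,44,0,0,0],[-1,9,0,45,0,0,0]]'
python3 -m creep '[[-1,0,0,1,0,0,0],[-1,0,0,1,0,0,0]]'
```

```text
time_s: 21.07
tcp_pos: [0.4482, 0.181, 0.202]
ee_rot: [[-1.0, 0.001, -0.007], [0.001, 1.0, -0.003], [0.007, -0.003, -1.0]]
wrist_force: [-9.1, 4.4, 3.9]
gripper_width: 0.453
gripper_force: 30.0
time_s: 21.23
tcp_pos: [0.4481, 0.181, 0.2014]
ee_rot: [[-1.0, 0.001, -0.007], [0.001, 1.0, -0.003], [0.007, -0.003, -1.0]]
wrist_force: [-9.0, 4.4, 2.2]
gripper_width: 0.453
gripper_force: 30.0
```

Release, rise, and press the tab down with closed fingers to make sure it is shut.

```bash
python3 -m creep '[[1,0,0,0,0,0,0],[1,0,0,0,0,0,0],[1,0,0,0,0,0,0],[1,0,0,0,0,0,0],[1,0,0,-15,0,0,0],[1,0,0,-50,0,0,0],[1,0,0,-90,0,0,0],[1,0,0,-90,0,0,0]]'
python3 - <<'E'
from h import *
for c in ['side','scene']:
    pic,d,P,T,f,m=cap(c)
    Q=P.reshape(-1,3); Q=Q[(Q[:,0]>.49)&(Q[:,0]<.58)&(Q[:,1]>.07)&(Q[:,1]<.29)&(Q[:,2]>.03)&(Q[:,2]<.07)]
    A=np.c_[Q[:,:2],np.ones(len(Q))]; k=np.linalg.lstsq(A,Q[:,2],rcond=None)[0]
    print(c,len(Q),k[:2],np.median(Q[:,2]))
    for t in ['tin_full','tin_empty','sieve']:
        for o in vision.cut_out(c,t)[:1]: print(t,np.nanmedian(P[o['region']],0).round(3))
print(r.sense()['tcp_pos'])
save('j.png',pic)
E
```

```text
time_s: 21.9
tcp_pos: [0.4537, 0.1828, 0.2992]
ee_rot: [[-1.0, -0.002, 0.013], [-0.002, 1.0, 0.008], [-0.013, 0.008, -1.0]]
wrist_force: [0.5, -0.0, 0.7]
gripper_width: 0.956
gripper_force: 0.0
side 6895 [-0.0415922   0.00096724] 0.040621087853088544
tin_full [0.745 0.196 0.031]
tin_empty [ 0.762 -0.012  0.017]
sieve [ 0.761 -0.192  0.018]
scene 3229 [-0.06661018 -0.00132949] 0.04160379881744947
tin_full [0.759 0.182 0.033]
tin_empty [ 0.747 -0.005  0.015]
sieve [ 0.752 -0.192  0.013]
[0.45143325 0.18138979 0.29088829]
```

View pics/j.png

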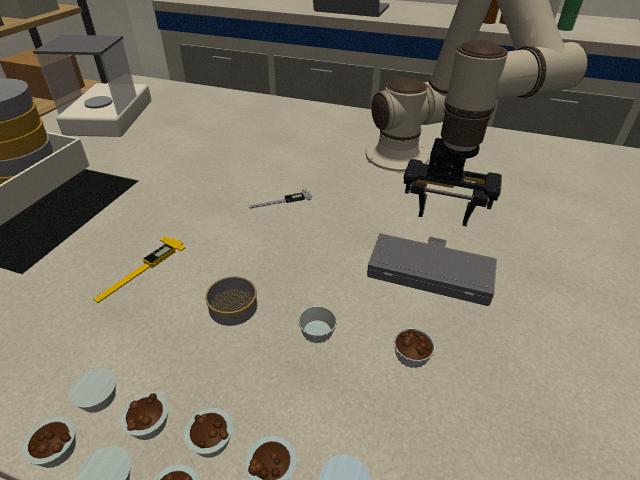

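The lid (434,268) is nearly shut, about 0.04–0.06 rad ajar. I'll press its front edge down with closed fingers.

```bash
python3 -m creep '[[-1,-26,0,0,0,0,0],[-1,-26,0,0,0,0,0],[-1,-26,0,20,0,0,0],[-1,-26,0,40,0,0,0],[-1,-26,0,50,0,0,0],[-1,-26,0,50,0,0,0],[-1,-26,0,50,0,0,0],[-1,-26,0,50,0,0,0]]'
python3 -m creep '[[-1,0,0,4,0,0,0],[-1,0,0,8,0,0,0],[-1,0,0,12,0,0,0],[-1,0,0,14,0,0,0],[-1,0,0,16,0,0,0],[-1,0,0,18,0,0,0],[-1,0,0,18,0,0,0],[-1,0,0,18,0,0,0]]'
```

```text
time_s: 22.97
tcp_pos: [0.478, 0.1819, 0.2427]
ee_rot: [[-1.0, -0.0, 0.001], [-0.0, 1.0, 0.0], [-0.001, 0.0, -1.0]]
wrist_force: [0.4, 0.1, 0.2]
gripper_width: 0.482
gripper_force: 0.0
time_s: 23.63
tcp_pos: [0.4776, 0.1816, 0.224]
ee_rot: [[-1.0, -0.0, -0.0], [-0.0, 1.0, -0.0], [0.0, -0.0, -1.0]]
wrist_force: [1.3, -0.3, -0.4]
gripper_width: 0.01
gripper_force: 0.0
```

```bash
python3 -m creep '[[-1,0,0,1,0,0,0],[-1,0,0,2,0,0,0],[-1,0,0,3,0,0,0],[-1,0,0,4,0,0,0],[-1,0,0,4,0,0,0]]'
python3 -m creep '[[-1,0,0,1,0,0,0],[-1,0,0,2,0,0,0],[-1,0,0,2,0,0,0],[-1,0,0,2,0,0,0]]'
```

```text
time_s: 24.05
tcp_pos: [0.4777, 0.1817, 0.2224]
ee_rot: [[-1.0, -0.001, 0.001], [-0.001, 1.0, -0.0], [-0.001, -0.0, -1.0]]
wrist_force: [-5.0, -1.6, 16.3]
gripper_width: 0.006
gripper_force: 8.3
time_s: 24.38
tcp_pos: [0.4776, 0.1817, 0.2222]
ee_rot: [[-1.0, -0.002, 0.001], [-0.002, 1.0, -0.0], [-0.001, -0.0, -1.0]]
wrist_force: [-9.9, -1.2, 28.1]
gripper_width: 0.004
gripper_force: 14.4
```

```bash
python3 -m creep '[[-1,0,0,-10,0,0,0],[-1,0,0,-40,0,0,0],[-1,0,0,-80,0,0,0],[-1,0,0,-120,0,0,0],[-1,0,0,-120,0,0,0]]'
python3 - <<'E'
from h import *
for c in ['side','scene']:
    pic,d,P,T,f,m=cap(c)
    Q=P.reshape(-1,3); Q=Q[(Q[:,0]>.475)&(Q[:,0]<.57)&(Q[:,1]>.06)&(Q[:,1]<.30)&(Q[:,2]>.03)&(Q[:,2]<.07)]
    A=np.c_[Q[:,:2],np.ones(len(Q))]; k=np.linalg.lstsq(A,Q[:,2],rcond=None)[0]
    print(c,len(Q),k[:2],np.median(Q[:,2]), [np.median(Q[np.abs(Q[:,0]-a)<.006,2]).round(4) for a in (.485,.52,.56)])
E
```

```text
time_s: 24.8
tcp_pos: [0.4795, 0.1827, 0.3463]
ee_rot: [[-1.0, -0.002, 0.015], [-0.002, 1.0, 0.008], [-0.015, 0.008, -1.0]]
wrist_force: [1.0, 1.2, -0.4]
gripper_width: 0.007
gripper_force: 0.0
side 8369 [-0.00107621  0.00136075] 0.03912524193465028 [np.float64(0.0392), np.float64(0.0392), np.float64(0.039)]
scene 3171 [-0.00109411 -0.00023483] 0.04043897089869508 [np.float64(0.0404), np.float64(0.0405), np.float64(0.0404)]
```

Lid flat (slope about 0.001), so it is shut.

```bash
python3 -c "
from station import r
print(r.finish_job())"
```

```text
the job is handed in; nothing more can be done
None
```

The caliper lies flat, face up, in its recess, the lid is shut (measured about 0.001 rad), and the tins and sieve did not move; the job was handed in at about 25 s, with no verdict returned.

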